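# Fit the finished lids to their tubs

## Task

Put the three matching lids on the three wooden tubs: lower each tub's lid gently onto it, not dropping it, so that it sits fully down on the rim, level and lined up with the tub, and leave the tubs about where they stand. The large round lid is in the middle of the pile of spare square lids: lift the small square one off (the round work pad is free to lay it on meanwhile), take the round lid out, and put the small square lid back on the large square one, centred and square with it, leaving the large one where it is; do not knock over the tubs or the glue bottle.

Things in the scene. Friction and masses are not known exactly. Their poses are not given: they have to be found in the camera images.
- tub_round_large: Larger round tub: 114 mm outer diameter, 105 mm high; takes lid_round_large. Plain wood staves, 8 mm wall, copper hoops; loose, open on top. Origin: centre of underside, z up. Its lid's board rests on the rim, 8 mm overhang all round, plug inside with 8 mm play all round: lid origin then 97 mm above the tub's.
- tub_round_small: Smaller round tub: 84 mm outer diameter, 85 mm high; takes lid_round_small. Plain wood staves, 8 mm wall, copper hoops; loose, open on top. Origin: centre of underside, z up. Its lid's board rests on the rim, 8 mm overhang all round, plug inside with 8 mm play all round: lid origin then 77 mm above the tub's.
- tub_oval: Oval tub, straight sides and round ends: 134 mm along its x, 84 mm along y, 95 mm high; takes lid_oval, long axes (x) parallel, either way. Plain wood staves, 8 mm wall, copper hoops; loose, open on top. Origin: centre of underside, z up. Its lid's board rests on the rim, 8 mm overhang all round, plug inside with 8 mm play all round: lid origin then 87 mm above the tub's.
- lid_round_large: Round wooden lid, 130 mm diameter, 0.12 kg, at the start in the pile, on spare_bottom and under spare_top. Plug 82 mm diameter, battens 100 mm long. From below: plug 8 mm high, board 12 mm thick, then two battens (18 high, 12 wide) along its own y; grip both across their outer faces, 50 mm apart, fingers closing along its x. Origin: centre of the plug's underside, z up.
- lid_round_small: Round wooden lid, 100 mm diameter, 0.09 kg, alone on the bench. Plug 52 mm diameter, battens 76 mm long. From below: plug 8 mm high, board 12 mm thick, then two battens (18 high, 12 wide) along its own y; grip both across their outer faces, 50 mm apart, fingers closing along its x. Origin: centre of the plug's underside, z up.
- lid_oval: Oval wooden lid, 150 mm along its x by 100 mm along y, 0.12 kg, alone on the bench. Plug 102 by 52 mm, battens 86 mm long. From below: plug 8 mm high, board 12 mm thick, then two battens (18 high, 12 wide) along its own y; grip both across their outer faces, 50 mm apart, fingers closing along its x. Origin: centre of the plug's underside, z up.
- spare_top: Small square cedar lid, 90 mm, 0.08 kg, top of the pile at the start. Plug 60 mm square, battens 76 mm long. Put back, its origin is 38 mm above spare_bottom's. From below: plug 8 mm high, board 12 mm thick, then two battens (18 high, 12 wide) along its own y; grip both across their outer faces, 50 mm apart, fingers closing along its x. Origin: centre of the plug's underside, z up.
- spare_bottom: Large square cedar lid, 145 mm, 0.17 kg, bottom of the pile on the bench; stays where it is. Plug 105 mm square, battens 112 mm long. From below: plug 8 mm high, board 12 mm thick, then two battens (18 high, 12 wide) along its own y; grip both across their outer faces, 50 mm apart, fingers closing along its x. Origin: centre of the plug's underside, z up.
- work_pad: Round cork-topped work pad fixed to the bench, 160 mm in diameter and 8 mm thick (top surface 8 mm above its origin), free of other things: a place to lay the small square lid meanwhile. Origin: centre of its underside.
- glue_bottle: White plastic glue bottle, 54 mm in diameter and 165 mm high, standing loose on the far side of the bench; leave it standing. Origin: centre of its underside, z up.
Not all that is in view belongs to the job. Leave any black or green look-alike of the lid_round_small alone.

How it is judged:
By the outcome, as a careful person would: the job done as asked, in the order asked, and still so for the second after the job is handed in, with the robot touching nothing.
It also fails if it takes over 144 s, if anything falls off the work surface, if the arm or the gripper's body presses on something with over 40 N, if the wrist force passes 120 N, or if a joint passes its speed limit or range.

## Robot

A 6-joint arm with a two-finger parallel gripper is mounted at the origin on the work surface. World frame = base frame: x ahead of the robot, y to its left, z up, the work surface at z = 0. Lengths are in mm, angles in rad, forces in N, time in s.
With the tool pointing down it reaches from about 150 to 775 mm from the base axis. Payload 6.1 kg.
Tool frame: the origin (TCP) lies at the centre of the arm's flange, where the gripper is bolted on; the fingertips stand 173 mm ahead of it and the grasp point (between the pads) lies 155 mm ahead of it (r.tips_ahead is the distance from the TCP to the fingertips, in mm); z points along the fingers, y is the line along which they close (so a half turn about z gives the same grasp; the last joint's range is limited). The gripper opens to 85 mm and grips with 20 to 120 N. Pads are 22 mm wide; open, the fingers measure 114 mm over their backs; the gripper's body (76 mm by 85 mm) begins 54 mm behind the grasp point. The pads swing forward as they close: fully open they stand 13 mm farther back than shut.
Start: joints at [-1.342, 0.126, -0.04, 1.405, 0, 1.571], TCP at [119.069, -511.304, 404.695] pointing down, gripper open.
Joint ranges: [-2.72, 2.72], [-0.95, 1.95], [-1.27, 1.35], [-1.78, 2.02], [-1.46, 1.47], [-3.14, 3.14]. Speed limits (rad/s): [2.39, 2.39, 3.01, 3.14, 3.14, 3.14].

## Interface

Orientations are given as [roll, pitch, yaw] about the fixed x, y, z axes, in that order (R = Rz(yaw) Ry(pitch) Rx(roll)).
In Python, from rig import r, ik, optics, ticket gives the robot as it stands. Calls block until the motion is done:
- r.goto(position, orientation): joint-space move of the TCP to a pose.
- r.move_straight(position, v=150, rotation=None, stop_force=None): straight line of the TCP; rotation=None keeps the orientation; v is the mean speed in mm/s. With stop_force (N) it stops when the force on the tool has changed by that much, and returns True; else False.
- r.move_j(angles): joint-space move.
- r.move_gripper(opening): finger opening in mm; the grip force is fixed at half the most; returns when the fingers have stopped.
- r.wait(seconds).
- ik(position, orientation): joint angles nearest the present ones, or None.
- r.observe(): the state.
- optics.camera(name): name is "scene" or "top" or "wrist"; returns the picture (480x640x3 uint8, red, green, blue); there is no depth.
- optics.camera_params(name): a dict with "camera_matrix" (3x3 intrinsics, pixels), "dist" ([k1, k2, p1, p2, k3] as OpenCV has them; the pictures are not rectified), "extrinsics" (4x4, takes a point from world to camera coordinates). Camera axes: x right, y up, looking along -z (the intrinsics and any distortion apply to the point x, -y, -z); pixel columns grow to the right and rows downward; lengths in mm; the calibration is good to about 2 mm. A picture is of the moment at which its call begins: read the wrist's pose just before it. camera_params takes no time and is no camera call; for the wrist camera it gives the pose at the moment of the call.
A pose or a line that the arm cannot do raises r.IKError and nothing moves.
- ticket.finish_job(): hands the job in; it is judged then, once.
The state is a dict: "time_s": time; "joint_positions": joint angles; "dq": joint speeds; "joint_efforts": joint torques, N m; "eef_pos": TCP position; "tool_rot": TCP orientation; "contact_force": force on the tool from outside, world axes, zero at the start; "moment": the same for the moment, N m; "gripper_width": finger opening in mm; "grasp_force": force on a finger pad.
Only numpy, scipy, OpenCV 4.12 (cv2) and the standard library are available. Lean on these libraries where they do the work, as an engineer would, in place of code of your own. Each camera call takes 0.05 s, during which the arm holds its last target. There are 200 camera calls.

## Working session

There is one attempt and no reset: what is moved stays moved. The work goes in short steps, each a Python script; the robot and the scene stay as the last script left them, time stands still between calls to the robot, and variables do not carry over. Pictures are saved under pics/ and viewed, at most 14 in all, crops included, and the job is handed in when it is done.

```bash
mkdir -p pics; ls; python3 - <<'E'
from rig import r,ik,optics
import cv2
for n in("scene","top"):
    cv2.imwrite(f"pics/{n}0.png",optics.camera(n)[:,:,::-1])
    p=optics.camera_params(n);print(n,p)
print(r.observe()["time_s"],r.observe()["tool_rot"],optics.camera_params("wrist"))
E
```

```text
pics
scene {'camera_matrix': array([[520.73449631,   0.        , 323.45830379],
       [  0.        , 520.73449631, 234.98494524],
       [  0.        ,   0.        ,   1.        ]]), 'dist': array([-0.12336483,  0.        ,  0.        ,  0.        ,  0.        ]), 'extrinsics': array([[ 7.33225052e-01,  6.79809417e-01,  1.54977070e-02,
        -4.32651546e+02],
       [-5.83300596e-01,  6.17092478e-01,  5.28164073e-01,
         3.05476825e+02],
       [ 3.49487392e-01, -3.96302952e-01,  8.49000903e-01,
        -1.44368312e+03],
       [ 0.00000000e+00,  0.00000000e+00,  0.00000000e+00,
         1.00000000e+00]])}
top {'camera_matrix': array([[622.37393484,   0.        , 315.56287541],
       [  0.        , 622.37393484, 233.63843018],
       [  0.        ,   0.        ,   1.        ]]), 'dist': array([-0.20688629,  0.        ,  0.        ,  0.        ,  0.        ]), 'extrinsics': array([[ 4.21528669e-03, -9.99932715e-01, -1.08072147e-02,
         6.57890222e+00],
       [ 9.81351481e-01,  2.05955199e-03,  1.92210897e-01,
        -6.14023975e+02],
       [-1.92175706e-01, -1.14159002e-02,  9.81294133e-01,
        -1.66325517e+03],
       [ 0.00000000e+00,  0.00000000e+00,  0.00000000e+00,
         1.00000000e+00]])}
0.1 [-3.14013684e+00 -1.82563092e-05  2.28755434e-01] {'camera_matrix': array([[356.84165697,   0.        , 321.69304161],
       [  0.        , 356.84165697, 238.20288854],
       [  0.        ,   0.        ,   1.        ]]), 'dist': array([-0.01412697,  0.        ,  0.        ,  0.        ,  0.        ]), 'extrinsics': array([[ 2.26994006e-01, -9.73895514e-01, -1.11768537e-03,
        -5.23502720e+02],
       [ 9.22601973e-01,  2.15405847e-01, -3.20009251e-01,
         4.15696557e+01],
       [ 3.11896330e-01,  7.16090033e-02,  9.47413759e-01,
        -3.80033008e+02],
       [ 0.00000000e+00,  0.00000000e+00,  0.00000000e+00,
         1.00000000e+00]])}
```

View pics/scene0.png

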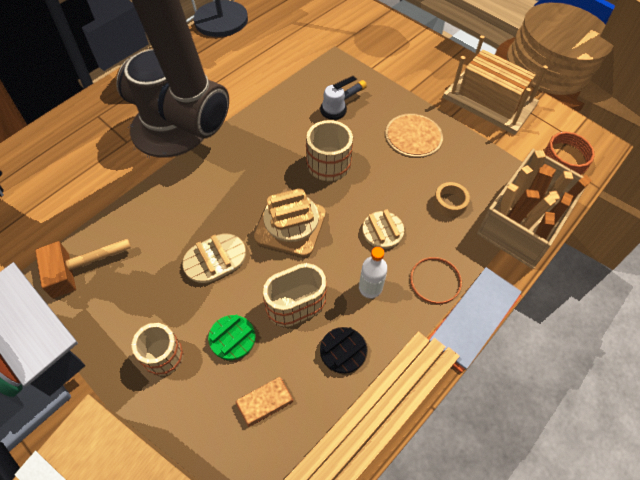

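View pics/top0.png

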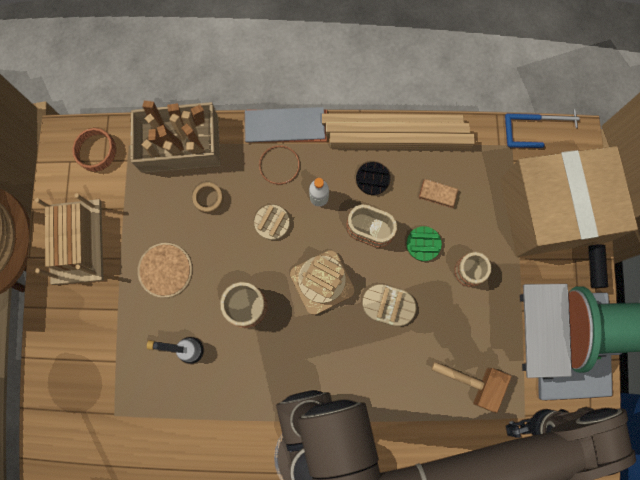

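The scene shows the pile at top px (322,280), and the tubs: large round (242,305), oval (372,226), small round (474,269). The oval lid is at (389,305) and the pad at (165,270). There are three candidates for lid_round_small: pale wood (272,222), black (373,178) and green (425,243). The pale wood one fits, because the other two are the look-alikes to leave alone. Next I'll get rough positions and take wrist pictures from above.

```bash
cat > h.py <<'E'
import numpy as np, cv2
from rig import r,ik,optics,ticket
def ray(P,px):
    u=cv2.undistortPoints(np.float64(px).reshape(-1,1,2),P["camera_matrix"],P["dist"]).reshape(-1,2)
    d=np.c_[u[:,0],-u[:,1],-np.ones(len(u))]
    E=P["extrinsics"];R=E[:3,:3]
    return -R.T@E[:3,3], d@R
def plane(P,px,z):
    C,d=ray(P,px); return C+d*((z-C[2])/d[:,2:])
def proj(P,X):
    E=P["extrinsics"];X=np.atleast_2d(X)@E[:3,:3].T+E[:3,3]
    X=X*[1,-1,-1]
    return cv2.projectPoints(X.reshape(-1,1,3),np.zeros(3),np.zeros(3),P["camera_matrix"],P["dist"])[0].reshape(-1,2)
def tri(Ps,pxs):
    A=np.zeros((3,3));b=np.zeros(3);L=[]
    for P,p in zip(Ps,pxs):
        C,d=ray(P,p);d=d[0]/np.linalg.norm(d[0]);M=np.eye(3)-np.outer(d,d);A+=M;b+=M@C;L.append((C,M))
    X=np.linalg.solve(A,b);return X,[np.linalg.norm(M@(X-C)) for C,M in L]
def snap(n):
    P=optics.camera_params("wrist");im=optics.camera("wrist")
    cv2.imwrite(f"pics/{n}.png",im[:,:,::-1]);np.save(f"pics/{n}.npy",P,allow_pickle=True);return im,P
def load(n): return cv2.imread(f"pics/{n}.png"),np.load(f"pics/{n}.npy",allow_pickle=True).item()
E
python3 - <<'E'
from h import *
P=optics.camera_params("top")
o=dict(pile=(322,280,60),tubL=(242,305,105),tubO=(372,226,95),tubS=(474,269,85),lidO=(389,305,38),lidS=(272,222,38),pad=(165,270,8),glue=(319,184,165),bottle2=(189,349,80))
X={}
for k,(u,v,z) in o.items():X[k]=plane(P,[[u,v]],z)[0];print(k,X[k].round())
E=optics.camera_params("wrist")["extrinsics"];C=-E[:3,:3].T@E[:3,3];s=r.observe()
from scipy.spatial.transform import Rotation as R
T=R.from_euler("xyz",s["tool_rot"]).as_matrix()
off=T.T@(C-s["eef_pos"]);print("cam in tool",off)
# camera directly above each object, yaw 0
Rt=R.from_euler("xyz",[np.pi,0,0]).as_matrix()
for k in["tubS","lidO","tubO","pile","lidS","tubL","pad"]:
    c=np.array([X[k][0],X[k][1],450]);
    for yaw in(0,np.pi/2,-np.pi/2,np.pi,-.8,.8):
        p=c-R.from_euler("xyz",[np.pi,0,yaw]).as_matrix()@off
        q=ik(p,[np.pi,0,yaw]);print(k,yaw,None if q is None else np.round(q,2))
E
```

```text
pile [485. -10.  60.]
tubL [412. 202. 105.]
tubO [ 629. -145.   95.]
tubS [ 512. -424.   85.]
lidO [ 418. -194.   38.]
lidS [651. 132.  38.]
pad [517. 440.   8.]
glue [727.  -1. 165.]
bottle2 [293. 347.  80.]
cam in tool [82.3326404  -0.94019361 31.21921691]
tubS 0 [-0.78  0.3   0.35  1.62  0.    2.36]
tubS 1.5707963267948966 [-0.78  0.58  0.78  1.76  0.    0.79]
tubS -1.5707963267948966 [-0.59  0.32  0.38  1.62  0.   -2.16]
tubS 3.141592653589793 [-0.62  0.61  0.82  1.78  0.   -0.62]
tubS -0.8 [-0.68  0.26  0.29  1.6   0.   -3.02]
tubS 0.8 [-0.82  0.43  0.54  1.67  0.    1.53]
lidO 0 [-0.53 -0.12 -0.12  1.57  0.    2.62]
lidO 1.5707963267948966 [-0.58  0.1   0.09  1.57  0.    0.99]
lidO -1.5707963267948966 [-0.26 -0.04 -0.04  1.56  0.   -1.83]
lidO 3.141592653589793 [-0.37  0.16  0.17  1.58  0.   -0.37]
lidO -0.8 [-0.36 -0.12 -0.12  1.57  0.   -2.7 ]
lidO 0.8 [-0.61 -0.02 -0.03  1.56  0.    1.73]
tubO 0 [-0.26  0.22  0.24  1.59  0.    2.88]
tubO 1.5707963267948966 [-0.35  0.45  0.56  1.68  0.    1.22]
tubO -1.5707963267948966 [-0.1   0.36  0.43  1.64  0.   -1.67]
tubO 3.141592653589
[... 692 characters left out ...]
[ 0.31  0.34  0.4   1.63  0.   -2.03]
lidS 0.8 [0.12 0.29 0.33 1.61 0.   2.46]
tubL 0 [ 0.55 -0.12 -0.12  1.57  0.   -2.59]
tubL 1.5707963267948966 [ 0.28 -0.04 -0.05  1.56  0.    1.85]
tubL -1.5707963267948966 [ 0.61  0.09  0.09  1.57  0.   -0.96]
tubL 3.141592653589793 [0.39 0.16 0.17 1.58 0.   0.39]
tubL -0.8 [ 0.64 -0.02 -0.03  1.56  0.   -1.71]
tubL 0.8 [ 0.38 -0.13 -0.13  1.57  0.    2.72]
pad 0 [ 0.79  0.33  0.39  1.63  0.   -2.35]
pad 1.5707963267948966 [0.6  0.35 0.42 1.64 0.   2.18]
pad -1.5707963267948966 [ 0.79  0.63  0.85  1.79  0.   -0.78]
pad 3.141592653589793 [0.63 0.66 0.91 1.82 0.   0.63]
pad -0.8 [ 0.83  0.47  0.59  1.69  0.   -1.51]
pad 0.8 [0.69 0.29 0.33 1.61 0.   3.03]
```

```bash
python3 - <<'E'
from h import *
X=dict(tubS=(512,-424),lidO=(418,-194),tubO=(629,-145),pile=(485,-10),lidS=(651,132),tubL=(412,202),pad=(517,440))
from scipy.spatial.transform import Rotation as R
off=np.array([82.3,-.9,31.2]);y=np.pi/2
for k,c in X.items():
    p=np.r_[c,430]-R.from_euler("xyz",[np.pi,0,y]).as_matrix()@off
    r.goto(p,[np.pi,0,y]); im,P=snap("w_"+k)
    print(k,r.observe()["time_s"],proj(P,[[*c,50]]).round())
ims=[cv2.imread(f"pics/w_{k}.png") for k in X]
ms=[cv2.resize(i,(400,300),interpolation=3) for i in ims]
cv2.imwrite("pics/m1.png",np.vstack([np.hstack(ms[0:2]),np.hstack(ms[2:4])]))
cv2.imwrite("pics/m2.png",np.vstack([np.hstack(ms[4:6]),np.hstack([ms[6],ms[6]*0])]))
E
```

```text
tubS 1.625 [[322. 118.]]
lidO 2.65 [[320. 118.]]
tubO 3.575 [[322. 118.]]
pile 4.4333 [[320. 118.]]
lidS 5.3583 [[321. 118.]]
tubL 6.3917 [[320. 118.]]
pad 7.4583 [[321. 118.]]
```

View pics/m1.png

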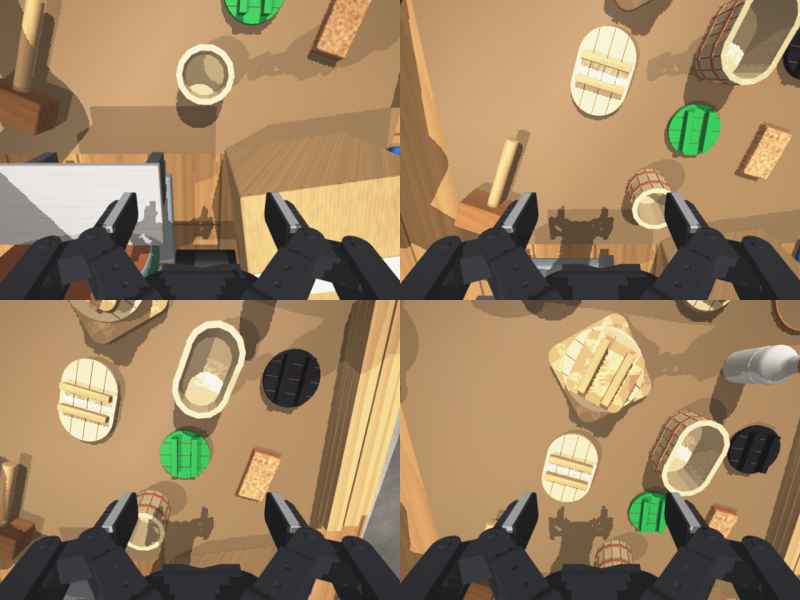

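View pics/m2.png

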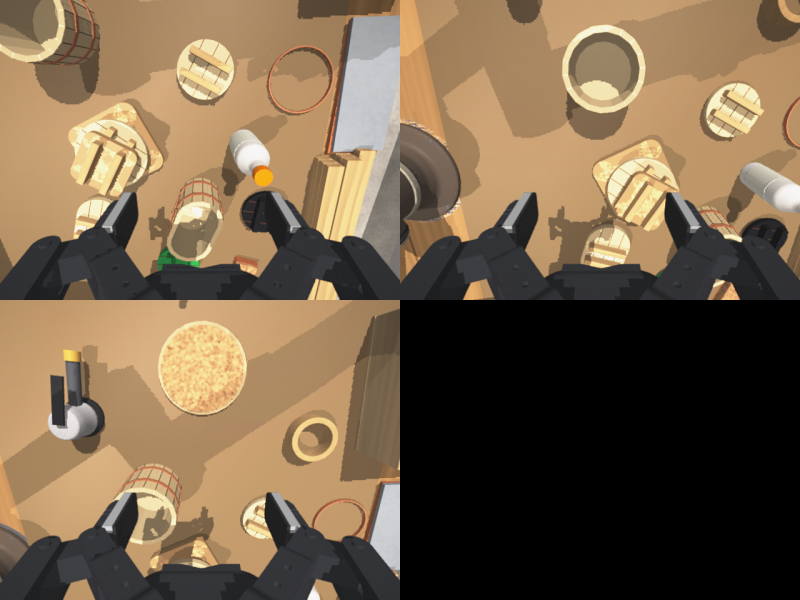

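Wrist views: each target sits near px (320,118) in its own picture, unobstructed. The pile shows the small square lid on top, rotated relative to the large one below. Next I'll segment the cream and batten colours.

```bash
python3 - <<'E'
from h import *
tiles=[]
for k in["tubS","lidO","tubO","pile","lidS","tubL"]:
    im,P=load("w_"+k)
    crop=im[20:230,210:430]
    h=cv2.cvtColor(crop,cv2.COLOR_BGR2HSV)
    tiles.append(cv2.resize(np.hstack([crop,cv2.cvtColor(((crop[:,:,0]>125)*255).astype(np.uint8),8)])[:, :],(400,190)))
    if k in("lidO","lidS","pile"):
        for q in[(320,118),(320,95),(320,140),(300,118),(340,118)]:print(k,q,im[q[1],q[0]],end=' ')
        print()
# bottom: S hue
cv2.imwrite("pics/m3.png",np.vstack([np.hstack(tiles[i:i+2]) for i in(0,2,4)]))
E
```

```text
lidO (320, 118) [237 246 247] lidO (320, 95) [167 235 247] lidO (320, 140) [144 216 246] lidO (300, 118) [123 154 190] lidO (340, 118) [148 198 224] 
pile (320, 118) [190 244 247] pile (320, 95) [134 201 241] pile (320, 140) [175 240 246] pile (300, 118) [151 220 245] pile (340, 118) [163 231 245] 
lidS (320, 118) [179 229 244] lidS (320, 95) [102 133 154] lidS (320, 140) [131 173 201] lidS (300, 118) [157 226 246] lidS (340, 118) [150 204 229]
```

View pics/m3.png

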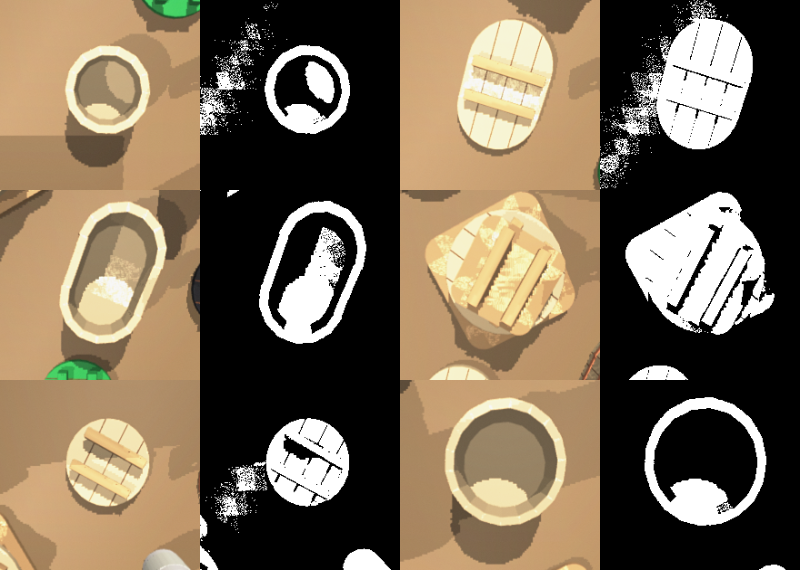

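```bash
cat > fit.py <<'E'
from h import *
def comp(im,c,gt=185,bt=135,k=3):
    m=((im[:,:,1]>gt)&(im[:,:,0]>bt)).astype(np.uint8)*255
    m=cv2.morphologyEx(m,cv2.MORPH_OPEN,np.ones((k,k)))
    cs,_=cv2.findContours(m,cv2.RETR_EXTERNAL,cv2.CHAIN_APPROX_NONE)
    cs=[x for x in cs if cv2.contourArea(cv2.convexHull(x))>800 and cv2.pointPolygonTest(cv2.convexHull(x),c,True)>-15]
    return cv2.convexHull(max(cs,key=lambda x:cv2.contourArea(cv2.convexHull(x)))).reshape(-1,2)
def world(P,hull,z):
    return plane(P,hull,z)[:,:2]
def dense(w):
    w=np.vstack([w,w[:1]]);o=[]
    for a,b in zip(w[:-1],w[1:]):
        n=max(1,int(np.linalg.norm(b-a)));o+= [a+(b-a)*t/n for t in range(n)]
    return np.float32(o)
def lines(im,P,cen,rad,z):
    g=cv2.cvtColor(im,cv2.COLOR_BGR2GRAY);L=cv2.createLineSegmentDetector().detect(g)[0].reshape(-1,4)
    a=plane(P,L[:,:2],z)[:,:2];b=plane(P,L[:,2:],z)[:,:2];d=b-a;l=np.linalg.norm(d,axis=1)
    ok=(np.linalg.norm(a-cen,axis=1)<rad)&(np.linalg.norm(b-cen,axis=1)<rad)&(l>18)
    t=np.arctan2(d[:,1],d[:,0])
    return t[ok],l[ok],a[ok],b[ok]
E
python3 - <<'E'
from fit import *
for k,z in dict(tubS=85,tubO=95,tubL=105,lidO=20,lidS=20).items():
    im,P=load("w_"+k);h=comp(im,(320.,118.));w=dense(world(P,h,z))
    (c,s,a)=cv2.minAreaRect(w);e=cv2.fitEllipse(w)
    print(k,"rect",np.round(c,1),np.round(s,1),round(a,1),"ell",np.round(e[0],1),np.round(e[1],1),round(e[2],1))
    if k[0]=='l':
        t,l,_,_=lines(im,P,np.array(c),50,30)
        for i in np.argsort(-l)[:9]:print("   ",round(np.degrees(t[i])%180,1),round(l[i]))
A=cv2.resize(load("w_pile")[0][40:190,245:395],(400,400),interpolation=2)
B=cv2.resize(load("w_lidS")[0][60:160,280:380],(400,400),interpolation=2)
cv2.imwrite("pics/m4.png",np.hstack([A,B]))
E
```

```text
tubS rect [ 517.6 -425.6] [83.9 84.9] 89.9 ell [ 517.5 -425.9] [84.8 85.2] 58.4
tubO rect [ 638.3 -142.9] [134.4  85.9] 68.7 ell [ 638.5 -143.1] [ 91.  140.1] 158.7
tubL rect [417.5 206.1] [115.4 113.6] 86.9 ell [417.1 206. ] [114.3 115. ] 19.2
lidO rect [ 421.9 -193.2] [150. 101.] 73.5 ell [ 421.9 -193.2] [106.5 154.8] 163.7
    163.2 82
    163.2 81
lidS rect [661.2 144.1] [71.4 99. ] 67.7 ell [659.7 141.7] [ 76.1 105.5] 66.0
    152.2 74
    164.8 25
    103.0 24
    136.7 22
    62.7 21
    62.2 20
    150.4 19
    152.4 19
```

View pics/m4.png

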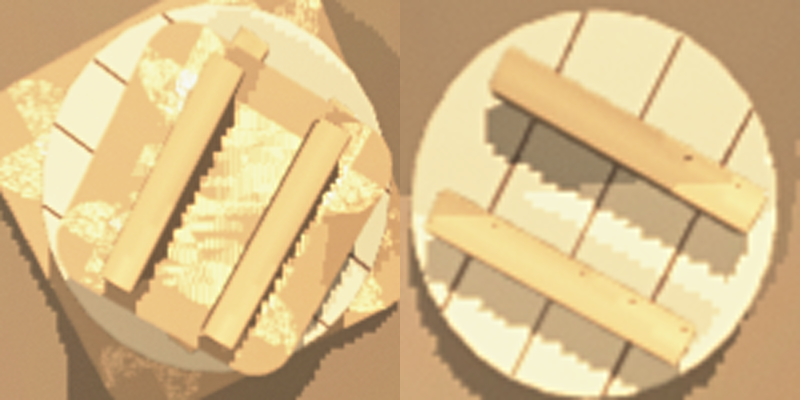

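The left crop shows the spare_top battens with outer corners at crop px (214,48), (105,275), (348,135) and (232,348). The right crop is the pale wooden small round lid, which confirms it. Its batten corners are (510,45), (768,190), (428,225) and (680,365). For heights I'll take a second wrist view of each with a 70 mm baseline, tracking corners by optical flow.

```bash
cat >> fit.py <<'E'
from scipy.spatial.transform import Rotation as R
OFF=np.array([82.3,-.9,31.2])
def above(x,y,z,yaw=np.pi/2):
    r.goto(np.array([x,y,z])-R.from_euler("xyz",[np.pi,0,yaw]).as_matrix()@OFF,[np.pi,0,yaw])
def track(A,B,PA,PB,p,z):
    a=cv2.cvtColor(A,6);b=cv2.cvtColor(B,6);p=np.float32(p).reshape(-1,2)
    g=np.float32(proj(PB,plane(PA,p,z)))
    kw=dict(winSize=(15,15),maxLevel=1)
    q,s,_=cv2.calcOpticalFlowPyrLK(a,b,p.reshape(-1,1,2),g.reshape(-1,1,2).copy(),flags=cv2.OPTFLOW_USE_INITIAL_FLOW,**kw)
    bk,_,_=cv2.calcOpticalFlowPyrLK(b,a,q,p.reshape(-1,1,2).copy(),flags=cv2.OPTFLOW_USE_INITIAL_FLOW,**kw)
    ok=(s.ravel()==1)&(np.linalg.norm(bk.reshape(-1,2)-p,axis=1)<.5)
    out=[(tri([PA,PB],[x,y])) for x,y,o in zip(p,q.reshape(-1,2),ok) if o]
    X=np.array([o[0] for o in out if max(o[1])<1.5]);return X
E
cat > m.py <<'E'
from fit import *
X=dict(pad=(517,440),tubL=(417,206),lidS=(655,132),tubO=(638,-143),tubS=(517,-426),lidO=(422,-193),pile=(485,-10))
Z=dict(tubS=85,tubO=95,tubL=105,lidO=38,lidS=38,pile=114,pad=8)
for k,c in X.items():
    above(c[0]-70,c[1],430); B,PB=snap("v_"+k); A,PA=load("w_"+k)
    m=np.zeros(A.shape[:2],np.uint8); rr=int(70*357/(430-Z[k]));u,v=proj(PA,[[*c,Z[k]]])[0].astype(int);cv2.circle(m,(u,v),rr,255,-1)
    pts=cv2.goodFeaturesToTrack(cv2.cvtColor(A,6),80,.05,4,mask=m)
    W=track(A,B,PA,PB,pts,Z[k]);print(k,len(W),"z:",np.sort(W[:,2]).round().astype(int))
print(r.observe()["time_s"])
A,PA=load("w_pile")
c=np.array([(214,48),(105,275),(348,135),(232,348)])/(400/150)+[245,40]-.3
B,PB=load("v_pile");print("pile corners",track(A,B,PA,PB,c,114).round(1).tolist());print(plane(PA,c,114).round(1).tolist())
A,PA=load("w_lidS");B,PB=load("v_lidS")
c=(np.array([(510,45),(768,190),(428,225),(680,365)])-[400,0])/4+[280,60]-.4
print("lidS corners",track(A,B,PA,PB,c,38).round(1).tolist());print(plane(PA,c,38).round(1).tolist())
w=dense(world(PA,comp(A,(328.,111.),140,105),20));print(cv2.fitEllipse(w),cv2.minEnclosingCircle(w))
E
python3 m.py
```

```text
pad 32 z: [ 1  1  3  3  4  4  4  4  4  5  5  5  5  5  5  5  6  6  7  8  8  8  9  9
  9 10 10 10 11 11 11 13]
tubL 24 z: [  8   8   9   9  10  12  13  13  15 100 101 101 102 103 103 103 103 103
 104 104 104 105 106 106]
lidS 45 z: [-2 -1  0  3  5  9 16 16 16 17 17 17 17 18 18 19 19 19 19 19 19 20 20 20
 20 21 21 22 22 22 22 23 23 23 23 24 24 26 26 26 27 27 28 29 31]
tubO 14 z: [16 18 19 23 86 93 93 93 93 94 94 94 95 96]
tubS 22 z: [-2  5  8 11 11 80 80 80 81 82 82 83 83 84 84 84 85 85 86 86 87 89]
lidO 19 z: [14 16 16 17 17 18 18 18 19 19 19 20 20 21 21 21 21 22 22]
pile 9 z: [ 59  61  97  97 101 108 109 111 112]
14.2
pile corners []
[[489.0, 36.0, 114.0], [454.0, -30.3, 114.0], [530.5, 11.6, 114.0], [495.2, -53.8, 114.0]]
lidS corners [[636.3, 178.2, 25.7], [613.1, 134.7, 18.7], [682.1, 97.8, 26.7]]
[[636.8, 176.6, 38.0], [702.9, 142.4, 38.0], [614.9, 133.8, 38.0], [681.3, 98.3, 38.0]]
((493.3238525390625, 1.788679599761963), (458.3434143066406, 579.6907958984375), 113.35533905029297) ((494.0863342285156, -16.394241333007812), 308.0390625)
```

```bash
cat >> fit.py <<'E'
def yawfor(deg,p):
    """tool yaw with fingers closing along direction deg, last joint nearest mid-range / least travel"""
    best=None
    for k in(-1,0,1,2):
        y=np.radians(deg+90)+k*np.pi; y=(y+np.pi)%(2*np.pi)-np.pi
        q=ik(p,[np.pi,0,y])
        if q is not None:
            c=abs(q[5]-r.observe()["joint_positions"][5])+(5 if abs(q[5])>2.9 else 0)
            if best is None or c<best[0]:best=(c,y)
    return best[1]
UP=400
def pick(xy,deg,z0):
    p=np.array([*xy,UP]);y=yawfor(deg,[*xy,z0+194])
    r.goto(p,[np.pi,0,y]);r.move_gripper(85)
    r.move_straight([*xy,z0+20+174+25],v=200)
    hit=r.move_straight([*xy,z0+20+174],v=60,stop_force=8)
    r.move_gripper(30);s=r.observe();zg=s["eef_pos"][2]
    print("pick hit",hit,"w",round(s["gripper_width"],1),"F",round(s["grasp_force"],1),"zg-z0",round(zg-z0,1))
    r.move_straight([*xy,zg+40],v=80);r.move_straight([*xy,UP],v=250)
    s=r.observe();print(" lifted w",round(s["gripper_width"],1),"cf",s["contact_force"].round(1) if hasattr(s["contact_force"],'round') else s["contact_force"],"t",s["time_s"])
    return zg-z0
def place(xy,deg,z,dz):
    y=yawfor(deg,[*xy,z+dz]);r.goto([*xy,UP],[np.pi,0,y])
    r.move_straight([*xy,z+dz+12],v=200);r.wait(.2)
    hit=r.move_straight([*xy,z+dz-4],v=20,stop_force=4);s=r.observe()
    print("place hit",hit,"height over expected",round(s["eef_pos"][2]-z-dz,1),s["contact_force"])
    r.wait(.2);r.move_gripper(85);p=r.observe()["eef_pos"]
    r.move_straight([p[0],p[1],p[2]+50],v=150);r.move_straight([p[0],p[1],UP],v=250)
    print(" t",r.observe()["time_s"])
E
python3 - <<'E'
from fit import *
A,P=load("w_pile")
t,l,a,b=lines(A,P,np.array([492.2,-9.1]),60,114)
for i in np.argsort(-l)[:8]:print(round(np.degrees(t[i])%180,1),round(l[i]),a[i].round(),b[i].round())
A,P=load("w_lidS");t,l,a,b=lines(A,P,np.array([659,138]),60,38)
for i in np.argsort(-l)[:6]:print("S",round(np.degrees(t[i])%180,1),round(l[i]),a[i].round(),b[i].round())
print("lidS disc",plane(P,[[328.6,110.75]],20))
A,P=load("w_pad");h=comp(A,(322.,108.),190,150);w=dense(world(P,h,8));print("pad",cv2.fitEllipse(w))
print(r.tips_ahead, r.observe()["contact_force"])
dz=pick((492.2,-9.1),-28.6,76);open("dz.txt","w").write(str(dz))
above(485,-10,430);A,_=snap("p2")
cv2.imwrite("pics/p2c.png",cv2.resize(A[20:220,200:420],(770,600)[:2]))
E
```

```text
61.4 75 [462. -35.] [498.  30.]
61.3 72 [495. -53.] [530.  10.]
61.1 72 [521.  15.] [486. -48.]
61.0 32 [503. -12.] [519.  16.]
60.6 26 [485. -46.] [498. -23.]
115.7 24 [545.   4.] [534.  26.]
151.0 21 [514.  11.] [496.  21.]
150.9 20 [465. -43.] [483. -53.]
S 152.1 73 [617. 132.] [681.  98.]
S 152.2 72 [633. 166.] [697. 133.]
S 132.1 31 [613. 117.] [634.  93.]
S 56.1 31 [628. 176.] [610. 150.]
S 71.5 28 [698. 110.] [707. 136.]
S 138.6 26 [634.  84.] [615. 101.]
lidS disc [[658.8850151  139.10263225  20.        ]]
pad ((516.520751953125, 461.4803771972656), (118.65802001953125, 166.7096405029297), 101.03443908691406)
173.4 [-0.47871511  0.16344397 -0.00584155]
pick hit False w 48.6 F 63.6 zg-z0 194.7
 lifted w 48.5 cf [-0.8  1.3 -1.4] t 17.9583
```

View pics/p2c.png

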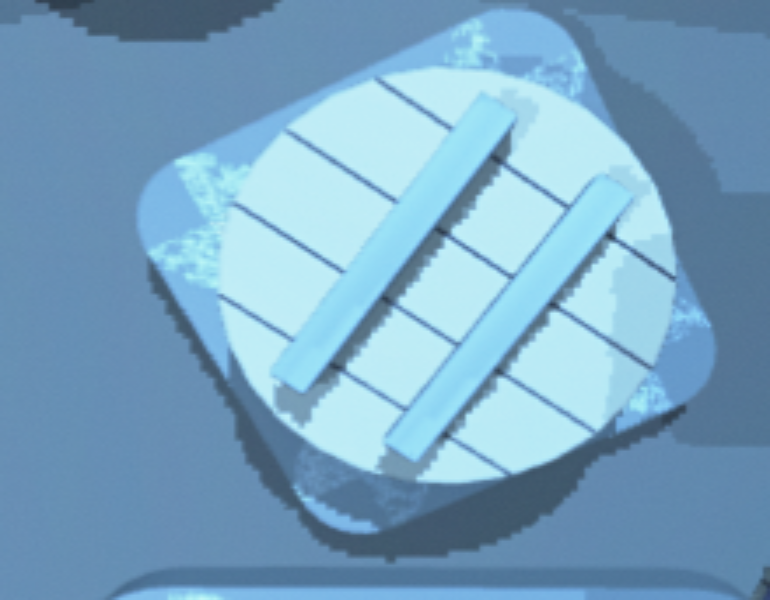

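With the small square lid lifted (48.6 mm between the pads), the crop shows the round lid. Its batten outer corners are at crop px (484,92), (272,378), (634,190) and (418,462), with the board gaps perpendicular to them. Next I'll lay the square lid on the pad and fetch the round lid.

```bash
python3 - <<'E'
from fit import *
A,P=cv2.imread("pics/p2.png"),None
A,P=load("p2")
c=np.array([(484,92),(272,378),(634,190),(418,462)])/[3.5,3.0]+[200,20]-.35
W=plane(P,c,76)[:,:2];m=W.mean(0);d1,d2=W[0]-W[1],W[2]-W[3]
print(W.round(1),m.round(1),[np.degrees(np.arctan2(*d[::-1])) for d in(d1,d2)],np.linalg.norm(d1),np.linalg.norm(W[0]-W[2]))
t,l,a,b=lines(A,P,m,60,76);ang=np.degrees(t)%180
for i in np.argsort(-l)[:8]:print(ang[i].round(1),l[i].round())
E2,P2=load("w_pad");pad=plane(P2,[[323,109]],8)[0,:2];print("pad",pad)
h=A[:,:,::-1]; w=dense(world(P,comp(A[:,:,::-1] if False else A,tuple(map(float,proj(P,[[*m,58]])[0])),185,170),58));print("disc",cv2.fitEllipse(w))
dz=float(open("dz.txt").read())
place(pad,-28.6+0,8,dz)
np.save("pad.npy",pad)
E
```

```text
[[499.4  48.2]
 [442.3 -34. ]
 [538.8  21.4]
 [482.2 -60.9]] [490.7  -6.3] [np.float64(55.238359284117394), np.float64(55.484123368766724)] 100.15393992853366 47.66930137328428
54.7 97.0
54.6 96.0
54.7 94.0
144.6 33.0
144.8 29.0
144.6 28.0
144.6 27.0
144.1 24.0
pad [519.33983595 449.17840038]Traceback (most recent call last):
  File "<stdin>", line 10, in <module>
  File "fit.py", line 7, in comp
    return cv2.convexHull(max(cs,key=lambda x:cv2.contourArea(cv2.convexHull(x)))).reshape(-1,2)
                          ~~~^^^^^^^^^^^^^^^^^^^^^^^^^^^^^^^^^^^^^^^^^^^^^^^^^^^^
ValueError: max() iterable argument is empty
```

```bash
python3 - <<'E'
from fit import *
dz=float(open("dz.txt").read())
pad=np.array([518.5,446.]);np.save("pad.npy",pad)
place(pad,-28.6,8,dz)
dz=pick((490.7,-6.3),-35.3,38)
open("dz2.txt","w").write(str(dz))
above(485,-10,430);A,_=snap("p3")
place((417.2,206.0),-35.3+60,97,dz)
above(417-50,206,430);B,_=snap("p4")
cv2.imwrite("pics/m5.png",np.hstack([cv2.resize(A[20:200,210:420],(400,343)),cv2.resize(B[0:240,180:460],(400,343))])[:,:,::-1])
E
```

```text
place hit True height over expected 0.0 [-1.02218551 -0.45800016  3.69593822]
 t 24.4083
pick hit False w 48.5 F 63.3 zg-z0 194.7
 lifted w 48.2 cf [-0.3 -0.1 -1.8] t 29.4583
place hit True height over expected -0.0 [-1.29534403 -0.44303535  4.14559   ]
 t 34.4417
```

View pics/m5.png

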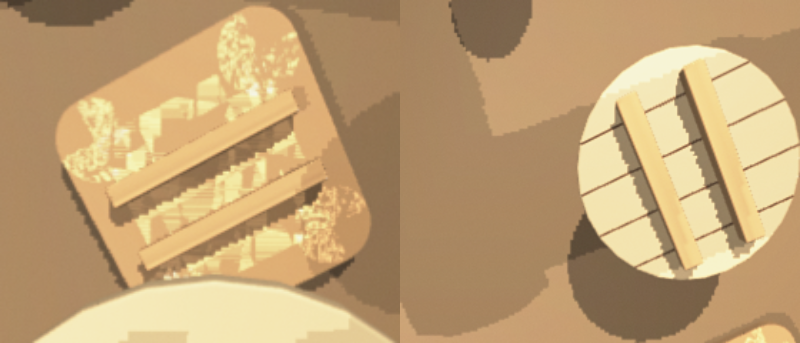

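The right tile shows the round lid centred on its tub. The left shows spare_bottom, partly hidden by the carried lid. I'll take a clear look at spare_bottom and at spare_top on the pad.

```bash
python3 - <<'E'
from fit import *
B,P=load("p4")
w=dense(world(P,comp(B,tuple(map(float,proj(P,[[417,206,117]])[0]))),117));print("lidL on tub",cv2.minEnclosingCircle(w))
above(518,446,430);A,_=snap("p5");above(485,-10,430);C,P=snap("p6");above(485-70,-10,430);snap("p6b")
A,PA=load("p5");C,P=load("p6")
t,l,a,b=lines(A,PA,np.array([518.5,446]),60,46)
for i in np.argsort(-l)[:4]:print("pad",(np.degrees(t[i])%180).round(1),l[i].round(),a[i].round(1),b[i].round(1))
t,l,a,b=lines(C,P,np.array([490,-6]),110,38)
for i in np.argsort(-l)[:8]:print("bot",(np.degrees(t[i])%180).round(1),l[i].round(),a[i].round(1),b[i].round(1))
cv2.imwrite("pics/m6.png",np.hstack([cv2.resize(A[40:180,250:390],(400,400)),cv2.resize(C[30:190,240:400],(400,400))]))
E
```

```text
lidL on tub ((417.3547668457031, 206.2737274169922), 64.74362182617188)
pad 61.5 75.0 [487.6 419.1] [523.2 484.8]
pad 61.4 72.0 [521.5 403. ] [555.7 465.8]
pad 61.0 40.0 [508.8 448.1] [489.3 413. ]
pad 60.6 38.0 [551.8 420.8] [570.7 454.3]
bot 116.5 114.0 [572.9 -26.2] [522.1  75.9]
bot 26.4 109.0 [430.4 -19. ] [527.9  29.5]
bot 26.4 109.0 [447.8 -52.8] [545.   -4.5]
bot 116.7 88.0 [409.9  -9.7] [449.5 -88.5]
bot 26.3 83.0 [500.9  78.2] [426.1  41.1]
bot 25.7 73.0 [557.9 -56. ] [492.3 -87.5]
bot 26.6 71.0 [502.4 -76.1] [565.5 -44.4]
bot 116.6 54.0 [431.7 -63.2] [407.3 -14.5]
```

View pics/m6.png

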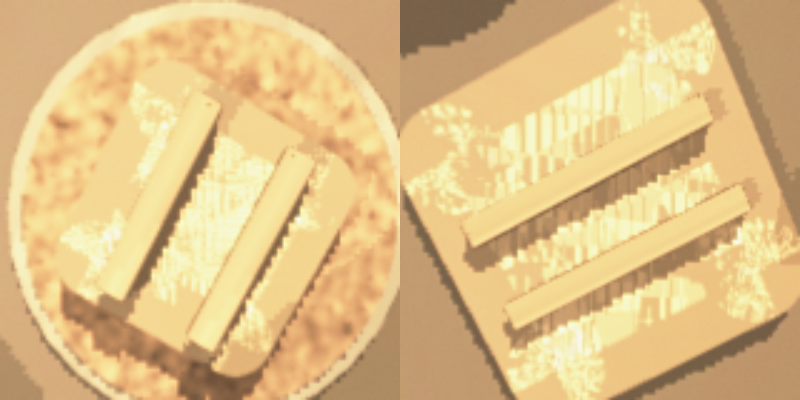

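On the left, spare_top lies on the pad with batten outer corners at (187,93), (102,292), (313,155) and (215,352). On the right, spare_bottom has batten corners at (461,230), (703,97), (512,328) and (750,205).

```bash
python3 - <<'E'
from fit import *
A,PA=load("p5");C,P=load("p6");D,PD=load("p6b")
c=np.array([(187,93),(102,292),(313,155),(215,352)])/(400/140)+[250,40]-.33
W=plane(PA,c,46)[:,:2];print("top",W.round(1).tolist(),W.mean(0))
c=(np.array([(461,230),(703,97),(512,328),(750,205)])-[400,0])/2.5+[240,30]-.3
V=plane(P,c,38)[:,:2];print("bot",V.round(1).tolist(),V.mean(0))
X=track(C,D,P,PD,c,38);print(X.round(1).tolist())
# square from board edges at z=20
t,l,a,b=lines(C,P,np.array([488,-6]),120,20);th=np.radians(26.4)
n=np.array([np.cos(th),np.sin(th)]);m=np.array([-n[1],n[0]])
for T,N,base in((116.5,n,"n"),(26.4,m,"m")):
    s=[(round(float(((a[i]+b[i])/2-[485,-10])@N),1),round(float(l[i]))) for i in range(len(t)) if abs((np.degrees(t[i])-T+90)%180-90)<2 and l[i]>30]
    print(base,sorted(s))
E
```

```text
top [[511.8, 488.9], [480.4, 422.4], [555.8, 469.0], [521.7, 400.8]] [517.44248666 445.28996071]
bot [[425.7, -12.4], [525.2, 38.6], [445.8, -52.8], [546.2, -2.3]] [485.73764348  -7.22338314]
[[525.9, 39.8, 30.8], [444.7, -53.9, 26.8]]
n [(-74.8, 57), (-74.4, 34), (-70.1, 92), (74.7, 119)]
m [(-76.6, 76), (-69.9, 74), (-22.8, 113), (-11.7, 30), (17.0, 114), (53.6, 39), (75.2, 87)]
```

```bash
python3 - <<'E'
from fit import *
dz=pick((517.8,445.6),-28.7,8);place((485.8,-6.7),-63.6,38,dz)
above(485,-10,430);snap("p7");A,P=load("p7")
t,l,a,b=lines(A,P,np.array([486,-7]),75,76)
for i in np.argsort(-l)[:4]:print("top",(np.degrees(t[i])%180).round(1),l[i].round(),a[i].round(1),b[i].round(1))
t,l,a,b=lines(A,P,np.array([486,-7]),75,58);th=np.radians(26.4)
n=np.array([np.cos(th),np.sin(th)]);m=np.array([-n[1],n[0]])
for T,N in((116.5,n),(26.4,m)):
    print(sorted([(round(float(((a[i]+b[i])/2-[485.8,-6.7])@N),1),round(float(l[i]))) for i in range(len(t)) if abs((np.degrees(t[i])-T+90)%180-90)<2 and l[i]>20]))
dz=pick((659,138.3),62.2,0);place((517.5,-425.7),62.2-30,77,dz)
dz=pick((421.9,-193.2),73.3,0);place((638.4,-143),68.7,87,dz)
above(638-40,-143,430);snap("p8");above(517-40,-426,430);snap("p9")
A,B,C=[load(k)[0] for k in("p7","p8","p9")]
f=lambda x,u,v:cv2.resize(x[max(0,v-85):v+95,u-90:u+90],(400,400))
cv2.imwrite("pics/m7.png",cv2.resize(np.hstack([f(A,320,118),f(B,370,110),f(C,360,110)]),(798,266)))
for k,c,z in(("p8",(638,-143),107),("p9",(517,-426),97)):
    I,P=load(k);w=dense(world(P,comp(I,tuple(map(float,proj(P,[[*c,z]])[0]))),z));print(k,cv2.minAreaRect(w),cv2.minEnclosingCircle(w))
E
```

```text
pick hit False w 48.5 F 64.5 zg-z0 194.8
 lifted w 48.6 cf [-0.2  0.3 -0.9] t 43.9583
place hit True height over expected -0.1 [0.13265792 0.45541877 4.68460513]
 t 49.1167
top 26.7 73.0 [461.9 -44.4] [527.6 -11.4]
top 26.6 72.0 [445.7 -10.1] [510.3  22.2]
top 26.5 71.0 [522.6  -2.6] [458.9 -34.4]
top 25.9 44.0 [511.1 -57.2] [471.9 -76.2]
[(-46.5, 30), (71.3, 23)]
[(-71.7, 25), (-59.1, 46), (-44.3, 45), (-24.1, 77), (-13.3, 75), (13.0, 28), (15.8, 76)]
pick hit False w 48.6 F 64.2 zg-z0 194.8
 lifted w 48.4 cf [-0.6  0.2 -0.6] t 55.2083
place hit True height over expected -0.1 [-0.31377693 -0.58552805  3.36048034]
 t 60.4417
pick hit False w 48.6 F 63.6 zg-z0 194.7
 lifted w 48.7 cf [-0.2 -0.2 -2.2] t 65.1583
place hit True height over expected 0.1 [0.23943321 0.97466627 4.05398764]
 t 69.1
p8 ((639.583251953125, -138.45724487304688), (141.51119995117188, 100.4028091430664), 68.68264770507812) ((638.7916870117188, -140.8177947998047), 73.27200317382812)
p9 ((514.9338989257812, -424.1123352050781), (99.39405059814453, 94.5457534790039), 68.64665985107422) ((517.0620727539062, -424.9407958984375), 49.71769332885742)
```

View pics/m7.png

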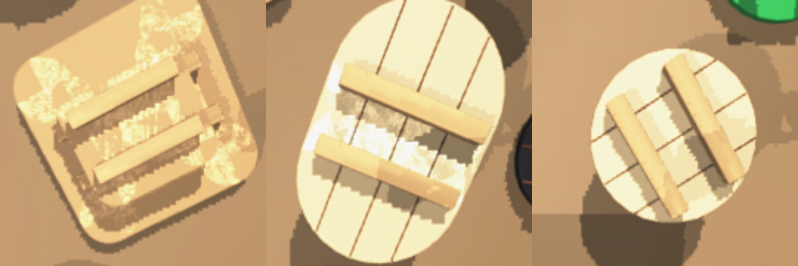

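All lids are seated. Oval and small round: the hull was cut by shadow, so I'll check their centring from the batten lines and recheck the tubs from straight above.

```bash
python3 - <<'E'
from fit import *
for k,c,z,d in(("a",(517.5,-425.7),97,32.2),("b",(638.4,-143),107,68.7),("c",(417.2,206),117,24.7)):
    above(*c,430);snap("q_"+k);I,P=load("q_"+k);c=np.array(c)
    w=dense(world(P,comp(I,tuple(map(float,proj(P,[[*c,z]])[0])),150,105),z));R_=cv2.minAreaRect(w);print(k,np.round(R_[0],1),np.round(R_[1],1),round(R_[2],1),np.round(cv2.minEnclosingCircle(w)[0],1))
    t,l,a,b=lines(I,P,c,60,z+18);th=np.radians(d);n=np.array([np.cos(th),np.sin(th)]);m=np.array([-n[1],n[0]])
    for i in range(len(t)):
        if abs((np.degrees(t[i])-d)%180-90)<4 and l[i]>50:
            q=(a[i]+b[i])/2-c;print("  batten edge",(np.degrees(t[i])%180).round(1),l[i].round(),"x",(q@n).round(1),"y",(q@m).round(1))
S=optics.camera("scene");cv2.imwrite("pics/s2.png",S[:,:,::-1]);print(r.observe()["time_s"])
E
```

```text
a [ 493.4 -421. ] [197.3 366.7] 69.1 [ 484.9 -443.4]
  batten edge 122.1 71.0 x 14.0 y -0.0
  batten edge 122.1 70.0 x -23.8 y -0.4
  batten edge 122.3 70.0 x -13.9 y 0.8
b [ 541.1 -192.9] [396.8 198.3] 47.0 [ 555.3 -213.8]
  batten edge 158.6 82.0 x 14.6 y 0.3
  batten edge 158.6 78.0 x -23.3 y 2.0
  batten edge 158.8 66.0 x -13.1 y 8.1
c [345.7 101.1] [384.7 381.5] 0.0 [349.1 112.7]
  batten edge 114.5 95.0 x -24.6 y -0.9
  batten edge 114.5 98.0 x 13.4 y -0.4
  batten edge 114.4 53.0 x -13.9 y 18.8
74.55
```

View pics/s2.png

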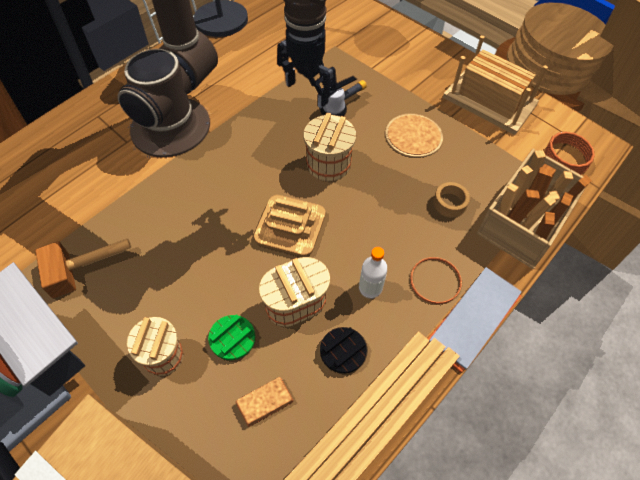

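The scene shows all three tubs lidded, at (330,145), (295,290) and (155,345), and the small square lid square on the large one at (290,222). The glue bottle is standing at (373,275). Centring from the batten lines is within about 1–2 mm, so I'm handing in.

```bash
python3 -c "
from rig import r,ticket
print(ticket.finish_job())"
```

```text
the job is handed in; nothing more can be done
None
```

The job is handed in at about 75 s of the 144 s limit: all three tubs have their matching lids, the small square lid is back on the large one and square with it, each within about 2 mm of centre by my camera measurements, and the glue bottle is still standing.

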